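# Tip the milling balls from the scoop into the mill jar

## Task

Lift the scoop off its wooden board by its upright back handle, keeping it level, and tip it spout-down to about 35 degrees with its lip over the open mill jar; hold it at that angle until all three porcelain balls have rolled into the jar and a second longer, never tipping it past 50 degrees. Then bring the scoop level again, set it down gently, standing fully on its board, and let go. Leave the jar and the other things on the table where they are.

Things in the scene. Friction and masses are not known exactly. Their poses are not given: they have to be found in the camera images.
- scoop_grip (a point): Middle of the dark wooden handle tab standing on the back wall of the loose scoop, 84 mm above the scoop's underside. Tab: 10 mm thick (x), 50 mm wide (y), from 54 to 108 mm above the underside, free on both faces. Axes are the scoop's: z up when level, x from the open lip to the back. The lip lies 115 mm along -x and 62.5 mm below this point; tipping spout-down lowers the -x end
- scoop_lip (a point): Middle of the scoop's open front edge (the lip), 21.5 mm above the underside; same axes. The tray's inner floor, 74 mm wide, rises 8 degrees from the back wall to this lip: balls rest against the back while the scoop is level and run out once it is tipped past about 20 to 25 degrees
- scoop_mid (a point): Centre of the scoop's plan, 27 mm above its underside (55 mm along -x and 57 mm below scoop_grip); same axes. Scoop: bare aluminium tray with a dark wooden back, about 220 g, 120 mm long (x), 80 mm wide (y), side walls and back 54 mm high, front end open
- ball0_center (a point): Centre of a loose white porcelain milling ball, 22 mm diameter, 14 g, one of three lying in a row in the scoop against its back wall
- ball1_center (a point): Centre of the second such ball
- ball2_center (a point): Centre of the third such ball
- crock_rim (a point): Centre of the mouth of the mill jar: plain white ceramic open jar, round, 164 mm outer and 150 mm inner diameter, 85 mm high, floor 8 mm thick, about 1.8 kg, standing loose on the table. This point is 85 mm above the table
- board: The scoop's fixed board of mid-brown wood, 200 mm (its x) by 150 mm (its y), 18 mm thick; origin at the centre of its underside, on the table; z up. Scoop's x is within about 17 degrees of the board's x at the start
- tea_jar: Bystander: dark lidded pot with a brass knob, 84 mm diameter, 83 mm high; origin under its centre
- dish: Bystander: small blue ceramic dish, 70 mm diameter, 28 mm high; origin under its centre
- stamp: Bystander: terracotta seal stamp, 30 x 30 x 65 mm, upright; origin under its centre
- whetstone: Bystander: grey sharpening stone, 50 x 120 x 20 mm, flat; origin under its centre

How it is judged:
On the way, in this order (a step that is already met when the one before it is completed fails the run):
1. the scoop is lifted at least 30 mm off its board, level to 12 degrees (height (world z) of scoop_grip above 0.132 m and angle between scoop_grip's own z axis and vertical below 0.21 rad), for 0.1 s.
2. the scoop is held tipped 27 to 43 degrees, lip down and over the jar's mouth (within 80 mm of its centre), with all three balls in the jar (angle between scoop_grip's own z axis and vertical between 0.471 and 0.75 rad and angle between scoop_grip's own x axis and vertical below 1.135 rad and horizontal distance between scoop_lip and crock_rim below 0.08 m and height (world z) of scoop_lip above 0.08 m and horizontal distance between each of ball0_center, ball1_center, ball2_center and crock_rim below 0.072 m and height (world z) of each of ball0_center, ball1_center, ball2_center below 0.06 m), for 0.6 s.
At the end, for the whole second after the job is handed in: All three balls lie in the jar; the scoop stands level (within 3 degrees) on its board, let go, its centre within 60 mm (along the board) and 45 mm (across) of the board's centre (horizontal distance between each of ball0_center, ball1_center, ball2_center and crock_rim below 0.072 m and height (world z) of each of ball0_center, ball1_center, ball2_center below 0.06 m and angle between scoop_grip's own z axis and vertical below 0.06 rad and height (world z) of scoop_grip between 0.097 and 0.107 m and x of scoop_mid in the frame of board between -0.06 and 0.06 m and y of scoop_mid in the frame of board between -0.045 and 0.045 m); the robot touches nothing.
It fails at once if the scoop is tipped past 50 degrees (angle between scoop_grip's own z axis and vertical above 0.873 rad).
It fails at once if the jar is shifted more than 25 mm (distance of crock_rim from where it was at the start of the episode above 0.025 m).
It fails at once if the scoop is let go of while more than 10 mm above its place on the board (height (world z) of scoop_grip above 0.112 m and contact force between scoop and the fingers below 0.05 N).
It fails at once if the scoop is pressed on its board with over 60 N (contact force between scoop and board above 60 N).
It fails at once if a bystander is moved more than 25 mm (distance of any of tea_jar, dish, stamp, whetstone from where it was at the start of the episode above 0.025 m).
It also fails if it takes over 70 s, if anything falls off the work surface, if the arm or the gripper's body presses on something with over 40 N, if the wrist force passes 120 N, or if a joint passes its speed limit or range.

## Robot

A 7-joint arm with a two-finger parallel gripper is mounted at the origin on the work surface. World frame = base frame: x ahead of the robot, y to its left, z up, the work surface at z = 0. Lengths are in m, angles in rad, forces in N, time in s.
With the tool pointing down it reaches from about 0.4 to 0.85 m from the base axis. Payload 4.5 kg.
Tool frame: the origin (TCP) lies between the finger pads; the fingertips stand 19 mm ahead of it and the grasp point (between the pads) is the TCP (r.tips_ahead is the distance from the TCP to the fingertips, in m); z points along the fingers, y is the line along which they close (so a half turn about z gives the same grasp; the last joint's range is limited). The gripper opens to 88 mm and grips with 3 to 60 N. Pads are 18 mm wide; open, the fingers measure 123 mm over their backs; the gripper's body (75 mm by 187 mm) begins 45 mm behind the grasp point.
Start: joints at [1.175, 0.689, -0.195, 1.565, 0.157, 0.902, -0.215], TCP at [0.26, -0.568, 0.258] pointing down, gripper open.
Joint ranges: [-3.01, 3.01], [-0.46, 2.08], [-1.47, 1.51], [0.13, 2.56], [-1, 4.14], [0.04, 2.09], [-2.66, 2.66]. Speed limits (rad/s): [2.57, 2.57, 3.14, 3.14, 3.14, 3.14, 3.14].

## Interface

Orientations are given as a unit quaternion [x, y, z, w].
In Python, from plant import r, cams, models gives the robot as it stands. The module is installed in compiled form; this text tells all that it offers.
- The arm moves only by the tool jog_arm, never from a script. Its arguments are lists of equal length, an entry for each row: "turn": the turn, a rotation vector about the tool's x, y, z in rad, a list of three; "translation": the shift along the tool's x, y, z in m, a list of three; "grip": the closure, from 0 (fully open) to 1 (shut). In form: {"turn": [[ax, ay, az], ...], "translation": [[tx, ty, tz], ...], "grip": [grip, ...]}. A call has 1 to 20 rows; each row is the pose to reach, as a shift and turn from the pose commanded when the call began, along the tool's axes at that moment; what a row does not reach only later rows make up. A row lasts 1/8 s, in which the tool goes at most 62.5 mm and 10.7 degrees, less where a joint would pass 70% of its speed; a pose out of reach is approached as far as the arm can. A call with a gripper value outside its range is refused whole. The fingers move at their own pace and stop on an object; "force" is the grip in N (left out, the last holds). Time passes only in rows, so rows that repeat a pose let the fingers close. It gives the time, the measured TCP pose, the force, the opening and the grip force at its end, in the units of the state.
- r.get_state(): the state, without advancing time (a new reading comes with each control period).
- cams.snapshot(name): name is "scene" or "side" or "wrist"; returns the picture (420x560x3 uint8, red, green, blue); there is no depth.
- cams.camera_params(name): a dict with "fx", "fy", "cx", "cy" (pixels), "k1" (the pictures are not rectified: a ray, as slopes to the right and down, at radius r is drawn at 1 + k1 r^2 times it, then the intrinsics apply), "eye" and "orientation" of the camera in the world. Camera axes: x right, y up, looking along -z (the intrinsics and any distortion apply to the point x, -y, -z); pixel columns grow to the right and rows downward; lengths in m; the calibration is good to about 2 mm. A picture is of the moment at which its call begins: read the wrist's pose just before it. camera_params takes no time and is no camera call; for the wrist camera it gives the pose at the moment of the call.
- r.finish_job(): hands the job in; it is judged then, once.
Trained networks look in the newest picture that a camera, given by its name, has taken for a name from the list of things; names that differ only in an ending like _2 or _b are one class to them, and where a whole thing is asked for, a point or a joint stands for the part that bears it (a point fixed in the world has none). Each returns a list of dicts, best first, with "p" (0 to 1); they miss things now and then, are a little off and sometimes report something else, mostly with a low value. They report only what shows in the picture. A call takes as long as a camera call.
- models.find_in(camera, name): "position" ([x, y, z] in m, in world coordinates, good to about 4 mm: the middle of the surface that is visible of it).
- models.masks_of(camera, name): "pixels" (420x560 bool, what is visible of it).
- models.place_of(camera, name): "position" ([x, y, z] in m, in world coordinates, good to about 4 mm: a listed point, or the origin of a listed thing).
The state is a dict: "clock": time; "q": joint angles; "qd": joint speeds; "joint_torque": joint torques, N m; "tool_pos": TCP position; "eef_rot": TCP orientation; "contact_force": force on the tool from outside, world axes, zero at the start; "moment": the same for the moment, N m; "opening": opening from 0.0 (shut) to 1.0 (fully open); "finger_force": force on a finger pad.
Only numpy, scipy, OpenCV 4.12 (cv2) and the standard library are available. Lean on these libraries where they do the work, as an engineer would, in place of code of your own. Each camera call takes 0.05 s, during which the arm holds its last target. There are 200 camera calls.

## Working session

There is one attempt and no reset: what is moved stays moved. The work goes in short steps, Python scripts to look and compute and a tool call to move; the robot and the scene stay as the last step left them, time stands still between calls to the robot, and variables do not carry over. Pictures are saved under pics/ and viewed, at most 10 in all, crops included, and the job is handed in when it is done.

Besides the shell and the picture viewer there is one more tool, called after "Emit:" by a JSON object that holds its "method" and its "body", one argument or row to a line. jog_arm: Moves the arm, as the interface text tells. Its arguments: {"type":"object","properties":{"turn":{"type":"array"},"translation":{"type":"array"},"grip":{"type":"array"},"force":{"type":"number"}},"required":["turn","translation","grip"]}

```bash
mkdir -p pics
cat > h.py <<'E'
import numpy as np, cv2
from plant import r, cams, models
from scipy.spatial.transform import Rotation as R
def snap(c,f=None):
    im=cams.snapshot(c)
    if f: cv2.imwrite('pics/'+f,im[:,:,::-1])
    return im
E
python3 - <<'E'
from h import *
for c in ['scene','side']:
    snap(c,c+'0.png')
    for n in ['scoop_grip','scoop_lip','scoop_mid','ball0_center','crock_rim','board','tea_jar','dish','stamp','whetstone']:
        print(c,n,[(np.round(d['position'],3).tolist(),round(d['p'],2)) for d in models.place_of(c,n)[:3]])
s=r.get_state();print(s)
a=cv2.imread('pics/scene0.png');b=cv2.imread('pics/side0.png')
cv2.imwrite('pics/both0.png',cv2.resize(np.vstack([a,b]),None,fx=.71,fy=.71))
E
```

```text
scene scoop_grip [([0.48, 0.164, 0.102], 0.57)]
scene scoop_lip [([0.375, 0.225, 0.042], 0.56)]
scene scoop_mid [([0.426, 0.196, 0.044], 0.65), ([0.432, -0.011, 0.001], 0.57)]
scene ball0_center []
scene crock_rim [([0.476, -0.303, 0.088], 0.91)]
scene board [([0.422, 0.189, 0.002], 0.72)]
scene tea_jar [([0.709, -0.012, 0.002], 0.8)]
scene dish [([0.43, -0.012, 0.002], 0.89)]
scene stamp [([0.726, 0.205, 0.001], 0.55), ([0.717, -0.237, 0.001], 0.32)]
scene whetstone [([0.716, -0.235, 0.0], 0.6), ([0.423, 0.192, 0.044], 0.27)]
side scoop_grip [([0.473, 0.164, 0.104], 0.91)]
side scoop_lip [([0.372, 0.224, 0.036], 0.65), ([0.472, 0.161, 0.103], 0.41)]
side scoop_mid []
side ball0_center [([0.448, 0.152, 0.036], 0.6)]
side crock_rim [([0.476, -0.305, 0.082], 0.97), ([0.728, 0.201, 0.001], 0.75)]
side board [([0.423, 0.19, -0.002], 0.73), ([0.707, -0.007, 0.001], 0.39)]
side tea_jar [([0.708, -0.007, 0.002], 0.61), ([0.457, 0.172, 0.035], 0.45)]
side dish [([0.43, -0.01, 0.0], 0.88)]
side stamp [([0.728, 0.202, -0.001], 0.96)]
side whetstone [([0.72, -0.233, 0.002], 0.93)]
{'clock': 1.1, 'q': array([ 1.17484876,  0.68907776, -0.19456451,  1.56532151,  0.15731665,
        0.90251249, -0.21513812]), 'qd': array([ 0.00087438, -0.00047977,  0.00034336,  0.00064375, -0.00149916,
        0.00159981, -0.00022192]), 'joint_torque': array([-9.77223608e-04, -5.27497673e+01, -1.26737718e+00, -1.53746223e+01,
       -5.20207558e-02, -7.14157577e-04,  2.46534526e-06]), 'tool_pos': array([ 0.26040558, -0.56817785,  0.25774996]), 'eef_rot': array([ 9.77006531e-01,  2.13209372e-01, -7.38762398e-06,  3.56410383e-05]), 'contact_force': array([-0.82871105,  0.27013837,  0.21697888]), 'moment': array([ 0.0308392 , -0.03796237, -0.02224678]), 'finger_force': 0.0, 'opening': 0.9991907249613723}
```

View pics/both0.png

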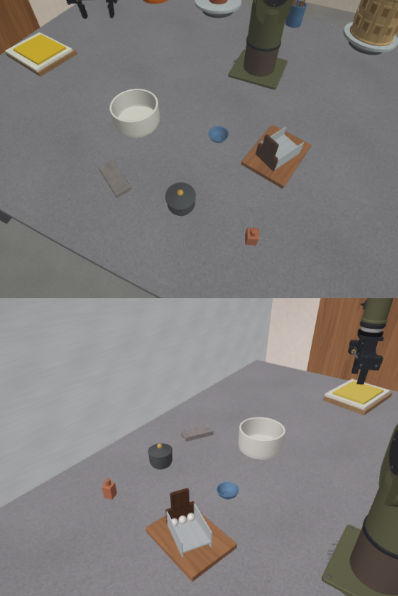

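Top half (scene): jar at (135,112), scoop on board at (275,152). Bottom half (side): scoop at (190,525) with three balls against its back, and the handle at (180,502). The network positions match both views. I'll move above the scoop for a close look.

```bash
cat >> h.py <<'E'
def pose(p,yaw,tilt=0):
    "tool pose with scoop x (tool y) at yaw deg, tipped lip-down by tilt deg"
    y,t=np.radians([yaw,tilt]); u=np.array([np.cos(y),np.sin(y),0]); k=np.array([0,0,1.])
    Y=u*np.cos(t)+k*np.sin(t); Z=-(-u*np.sin(t)+k*np.cos(t))
    return np.array(p,float), R.from_matrix(np.c_[np.cross(Y,Z),Y,Z])
def rel(*ps):
    s=r.get_state(); p0=s['tool_pos']; R0=R.from_quat(s['eef_rot'])
    for p,q in ps: print('turn',np.round((R0.inv()*q).as_rotvec(),4).tolist(),'tr',np.round(R0.inv().apply(p-p0),4).tolist())
E
python3 - <<'E'
from h import *
rel(pose([.5,-.2,.28],-45),pose([.46,.17,.28],-30))
E
```

```text
turn [0.0001, 0.0, -0.3557] tr [0.3712, -0.2349, -0.0223]
turn [0.0001, 0.0, -0.6175] tr [0.489, -0.5879, -0.0223]
```

Emit:
{"method": "jog_arm", "body": {
  "turn": [
    [0,0,-0.356],
    [0,0,-0.356],
    [0,0,-0.356],
    [0,0,-0.356],
    [0,0,-0.356],
    [0,0,-0.356],
    [0,0,-0.356],
    [0,0,-0.356],
    [0,0,-0.6175],
    [0,0,-0.6175],
    [0,0,-0.6175],
    [0,0,-0.6175],
    [0,0,-0.6175],
    [0,0,-0.6175],
    [0,0,-0.6175],
    [0,0,-0.6175],
    [0,0,-0.6175],
    [0,0,-0.6175]
  ],
  "translation": [
    [0.371,-0.235,-0.022],
    [0.371,-0.235,-0.022],
    [0.371,-0.235,-0.022],
    [0.371,-0.235,-0.022],
    [0.371,-0.235,-0.022],
    [0.371,-0.235,-0.022],
    [0.371,-0.235,-0.022],
    [0.371,-0.235,-0.022],
    [0.489,-0.588,-0.022],
    [0.489,-0.588,-0.022],
    [0.489,-0.588,-0.022],
    [0.489,-0.588,-0.022],
    [0.489,-0.588,-0.022],
    [0.489,-0.588,-0.022],
    [0.489,-0.588,-0.022],
    [0.489,-0.588,-0.022],
    [0.489,-0.588,-0.022],
    [0.489,-0.588,-0.022]
  ],
  "grip": [0,0,0,0,0,0,0,0,0,0,0,0,0,0,0,0,0,0]
}}

```text
clock: 3.35
tool_pos: [0.4604, 0.1684, 0.2797]
eef_rot: [0.867, 0.499, -0.0, 0.0]
contact_force: [0.4, -0.6, 1.0]
opening: 0.999
finger_force: 0.0
```

Run:
```python
from h import *
s=r.get_state();print(s['clock'],s['tool_pos'],s['eef_rot'],s['q'])
snap('wrist','w1.png')
for n in ['scoop_grip','scoop_lip','scoop_mid','ball0_center','board']:
    for k in range(2): print(n,[(np.round(d['position'],3).tolist(),round(d['p'],2)) for d in models.place_of('wrist',n)[:3]])
m=models.masks_of('wrist','scoop_grip')
print([(d['p'],d['pixels'].sum()) for d in m]); P=cams.camera_params('wrist'); print(P)
```

```text
3.35 [0.46037702 0.16839649 0.27966972] [ 8.66764245e-01  4.98717951e-01 -1.80171643e-04  3.42621977e-04] [-0.22569544  0.4954876  -0.33413283  1.93002114  0.23098828  0.75328859
 -1.2186151 ]
scoop_grip [([0.471, 0.164, 0.102], 0.7)]
scoop_grip [([0.471, 0.164, 0.102], 0.7)]
scoop_lip [([0.373, 0.218, 0.037], 0.75)]
scoop_lip [([0.373, 0.218, 0.037], 0.75)]
scoop_mid [([0.425, 0.193, 0.042], 0.78)]
scoop_mid [([0.425, 0.193, 0.042], 0.78)]
ball0_center [([0.444, 0.152, 0.036], 0.56)]
ball0_center [([0.444, 0.152, 0.036], 0.56)]
board [([0.722, 0.208, 0.0], 0.4)]
board [([0.722, 0.208, 0.0], 0.4)]
[(0.88, np.int64(6822))]
{'fx': 301.3082410678522, 'fy': 301.3082410678522, 'cx': 282.3271420794362, 'cy': 206.8284067763803, 'k1': -0.015652023679927796, 'eye': array([0.49791769, 0.23588883, 0.40665977]), 'orientation': array([-0.14471915,  0.03890828, -0.25601896,  0.95498524])}
```

View pics/w1.png

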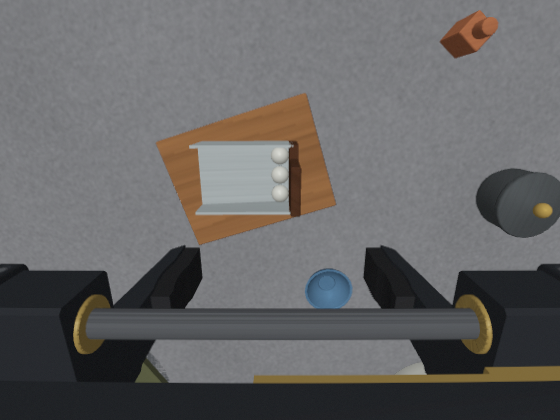

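The wrist view shows the scoop at (245,178) nearly aligned with the image, the dark handle at (295,178), and three balls at x≈280. I'll zoom in for yaw and exact tab position.

```bash
cat >> h.py <<'E'
def ray(P,u,v):
    x,y=(u-P['cx'])/P['fx'],(v-P['cy'])/P['fy']; a,b=x,y
    for _ in range(5):
        f=1+P['k1']*(a*a+b*b); a,b=x/f,y/f
    return R.from_quat(P['orientation']).apply([a,-b,-1])
def onz(P,u,v,z):
    d=ray(P,u,v); return P['eye']+d*(z-P['eye'][2])/d[2]
def proj(P,X):
    c=R.from_quat(P['orientation']).inv().apply(np.atleast_2d(X)-P['eye']); a,b=-c[:,0]/c[:,2],c[:,1]/c[:,2]
    f=1+P['k1']*(a*a+b*b); return np.c_[P['cx']+P['fx']*a*f,P['cy']+P['fy']*b*f]
def draw(im,P,g,yaw,f,box,z=5):
    "overlay of scoop tab-top, wall tops and underside outline for grip g, yaw deg"
    im=im[:,:,::-1].copy(); x0,y0,x1,y1=box; im=cv2.resize(im[y0:y1,x0:x1],None,fx=z,fy=z,interpolation=cv2.INTER_CUBIC)
    Rz=R.from_euler('z',yaw,degrees=True)
    for (xa,xb,w,h,c) in [(-.005,.005,.025,.024,(0,0,255)),(-.115,.005,.04,-.030,(0,255,0)),(-.115,.005,.04,-.084,(255,0,0))]:
        q=Rz.apply([[xa,-w,h],[xb,-w,h],[xb,w,h],[xa,w,h]])+g
        p=((proj(P,q)-[x0,y0]+.5)*z).round().astype(int); cv2.polylines(im,[p],True,c,1)
    cv2.imwrite('pics/'+f,im)
E
python3 - <<'E'
from h import *
im=cv2.imread('pics/w1.png')[:,:,::-1]; draw(im,cams.camera_params('wrist'),np.array([.473,.165,.102]),-29.5,'w1o.png',(170,100,320,230))
E
```

```text
(no output)
```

View pics/w1o.png

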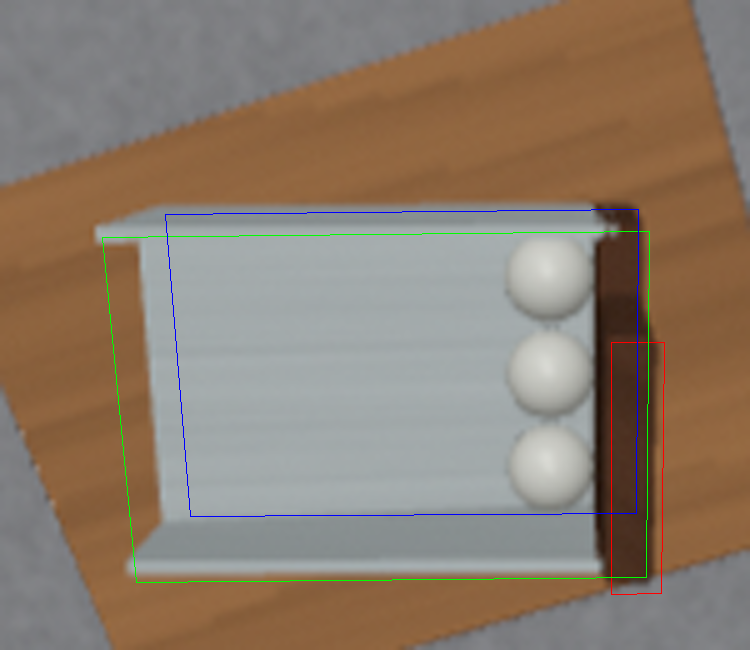

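Run:
```python
from h import *
rel(pose([.4725,.167,.14],-30),pose([.4725,.167,.1],-30))
```

```text
turn [0.0, 0.0, 0.0003] tr [0.0035, 0.0125, 0.1397]
turn [0.0, 0.0, 0.0003] tr [0.0035, 0.0125, 0.1797]
```

Emit:
{"method": "jog_arm", "body": {
  "turn": [
    [0,0,0],
    [0,0,0],
    [0,0,0],
    [0,0,0],
    [0,0,0],
    [0,0,0],
    [0,0,0],
    [0,0,0],
    [0,0,0],
    [0,0,0],
    [0,0,0],
    [0,0,0],
    [0,0,0],
    [0,0,0],
    [0,0,0],
    [0,0,0]
  ],
  "translation": [
    [0.0035,0.0125,0.05],
    [0.0035,0.0125,0.1],
    [0.0035,0.0125,0.14],
    [0.0035,0.0125,0.165],
    [0.0035,0.0125,0.18],
    [0.0035,0.0125,0.18],
    [0.0035,0.0125,0.18],
    [0.0035,0.0125,0.18],
    [0.0035,0.0125,0.18],
    [0.0035,0.0125,0.18],
    [0.0035,0.0125,0.18],
    [0.0035,0.0125,0.18],
    [0.0035,0.0125,0.18],
    [0.0035,0.0125,0.18],
    [0.0035,0.0125,0.18],
    [0.0035,0.0125,0.18]
  ],
  "grip": [0,0,0,0,0,0,0.5,0.7,0.8,0.84,0.88,0.92,0.96,1,1,1],
  "force": 10
}}

```text
clock: 5.95
tool_pos: [0.4727, 0.1668, 0.0997]
eef_rot: [0.866, 0.5, 0.0, 0.0]
contact_force: [0.0, 0.3, -1.1]
opening: 0.114
finger_force: 10.0
```

Emit:
{"method": "jog_arm", "body": {
  "turn": [
    [0,0,0],
    [0,0,0],
    [0,0,0],
    [0,0,0],
    [0,0,0],
    [0,0,0],
    [0,0,0],
    [0,0,0],
    [0,0,0],
    [0,0,0],
    [0,0,0]
  ],
  "translation": [
    [0,0,0],
    [0,0,0],
    [0,0,-0.005],
    [0,0,-0.015],
    [0,0,-0.03],
    [0,0,-0.05],
    [0,0,-0.07],
    [0,0,-0.09],
    [0,0,-0.11],
    [0,0,-0.12],
    [0,0,-0.12]
  ],
  "grip": [1,1,1,1,1,1,1,1,1,1,1],
  "force": 50
}}

```text
clock: 7.32
tool_pos: [0.4727, 0.1669, 0.2203]
eef_rot: [0.866, 0.5, 0.001, 0.0]
contact_force: [-0.4, 0.2, -1.8]
opening: 0.107
finger_force: 50.0
```

Run:
```python
from h import *
im=snap('wrist','w2.png'); P=cams.camera_params('wrist')
s=r.get_state(); print(s['tool_pos'],s['contact_force'],s['moment'])
draw(im,P,s['tool_pos']+[0,0,.002],-30,'w2o.png',(150,60,350,210),3)
cv2.imwrite('pics/s2.png',snap('side')[260:420,180:360,::-1].repeat(3,0).repeat(3,1))
a=cv2.imread('pics/w2o.png')
b=cv2.imread('pics/s2.png'); b=cv2.resize(b,(b.shape[1]*a.shape[0]//b.shape[0],a.shape[0]))
o=np.hstack([a,b]); o=cv2.resize(o,None,fx=.7,fy=.7); print(o.shape); cv2.imwrite('pics/c2.png',o)
rel(pose([.5,0,.25],-30),pose([.557,-.35,.25],-30),pose([.557,-.35,.24],-30,35))
for c in ['scene','side']: print(models.place_of(c,'crock_rim')[0])
```

```text
[0.47235858 0.16677202 0.21968741] [ 0.79033236  0.3208996  -2.83663599] [-0.0239326  -0.12768906 -0.00448791]
(315, 774, 3)
turn [-0.0004, 0.0009, 0.0002] tr [-0.1305, 0.1074, -0.0306]
turn [-0.0004, 0.0009, 0.0002] tr [-0.4051, 0.3317, -0.0305]
turn [-0.6113, 0.0008, 0.0005] tr [-0.4051, 0.3317, -0.0205]
{'position': [0.4759, -0.3031, 0.0881], 'p': 0.91}
{'position': [0.4769, -0.3053, 0.0814], 'p': 0.74}
```

View pics/c2.png

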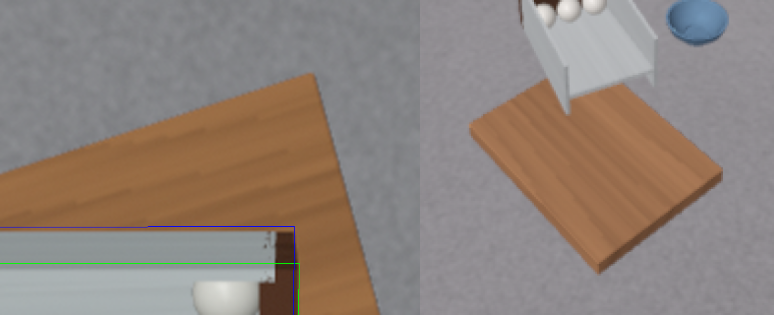

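Scoop is held level with balls inside (right half, balls at (545–595,10)). Carry it to the jar.

Emit:
{"method": "jog_arm", "body": {
  "turn": [
    [0,0,0],
    [0,0,0],
    [0,0,0],
    [0,0,0],
    [0,0,0],
    [0,0,0],
    [0,0,0],
    [0,0,0],
    [0,0,0],
    [0,0,0],
    [0,0,0],
    [0,0,0],
    [0,0,0],
    [0,0,0],
    [0,0,0],
    [0,0,0],
    [0,0,0],
    [0,0,0],
    [0,0,0],
    [0,0,0]
  ],
  "translation": [
    [-0.004,0.0033,-0.01],
    [-0.016,0.0133,-0.02],
    [-0.036,0.03,-0.03],
    [-0.06,0.049,-0.03],
    [-0.085,0.07,-0.03],
    [-0.11,0.09,-0.03],
    [-0.135,0.111,-0.03],
    [-0.16,0.131,-0.03],
    [-0.185,0.152,-0.03],
    [-0.21,0.172,-0.03],
    [-0.235,0.193,-0.03],
    [-0.26,0.213,-0.03],
    [-0.285,0.234,-0.03],
    [-0.31,0.254,-0.03],
    [-0.335,0.275,-0.03],
    [-0.36,0.295,-0.03],
    [-0.38,0.311,-0.03],
    [-0.395,0.324,-0.03],
    [-0.403,0.33,-0.03],
    [-0.405,0.332,-0.03]
  ],
  "grip": [1,1,1,1,1,1,1,1,1,1,1,1,1,1,1,1,1,1,1,1]
}}

```text
clock: 10.02
tool_pos: [0.5572, -0.3502, 0.2496]
eef_rot: [0.866, 0.5, -0.0, -0.0]
contact_force: [-0.5, 0.6, -2.2]
opening: 0.109
finger_force: 50.0
```

Run:
```python
from h import *
snap('scene');snap('side')
s=r.get_state(); print(s['clock'],s['tool_pos'],s['q'],s['opening'])
for c in ['scene','side']:
  for n in ['scoop_grip','scoop_lip','crock_rim']: print(c,n,[(np.round(d['position'],3).tolist(),round(d['p'],2)) for d in models.place_of(c,n)[:2]])
rel(pose([.557,-.35,.24],-30,35))
```

```text
10.125 [ 0.5575987  -0.34921126  0.24973952] [ 0.68496742  0.76019506 -0.37757173  1.45888168  0.30978023  0.98204709
 -0.29385   ] 0.1059993410277248
scene scoop_grip [([0.562, -0.355, 0.253], 0.94)]
scene scoop_lip [([0.458, -0.294, 0.194], 0.61)]
scene crock_rim [([0.48, -0.306, 0.087], 0.63)]
side scoop_grip [([0.554, -0.353, 0.253], 0.63)]
side scoop_lip [([0.456, -0.289, 0.188], 0.91)]
side crock_rim [([0.478, -0.303, 0.081], 0.7), ([0.508, -0.324, 0.195], 0.43)]
turn [-0.6109, -0.0004, 0.0009] tr [-0.001, -0.0002, 0.0099]
```

Emit:
{"method": "jog_arm", "body": {
  "turn": [
    [-0.03,0,0],
    [-0.08,0,0],
    [-0.13,0,0],
    [-0.18,0,0],
    [-0.23,0,0],
    [-0.28,0,0],
    [-0.32,0,0],
    [-0.36,0,0],
    [-0.39,0,0],
    [-0.42,0,0],
    [-0.45,0,0],
    [-0.48,0,0],
    [-0.51,0,0],
    [-0.54,0,0],
    [-0.57,0,0],
    [-0.6,0,0],
    [-0.61,0,0],
    [-0.61,0,0],
    [-0.61,0,0],
    [-0.61,0,0]
  ],
  "translation": [
    [0,0,0],
    [0,0,0],
    [0,0,0.002],
    [0,0,0.004],
    [0,0,0.006],
    [0,0,0.008],
    [0,0,0.01],
    [0,0,0.01],
    [0,0,0.01],
    [0,0,0.01],
    [0,0,0.01],
    [0,0,0.01],
    [0,0,0.01],
    [0,0,0.01],
    [0,0,0.01],
    [0,0,0.01],
    [0,0,0.01],
    [0,0,0.01],
    [0,0,0.01],
    [0,0,0.01]
  ],
  "grip": [1,1,1,1,1,1,1,1,1,1,1,1,1,1,1,1,1,1,1,1]
}}

```text
clock: 12.92
tool_pos: [0.557, -0.3502, 0.2394]
eef_rot: [0.827, 0.477, 0.149, 0.259]
contact_force: [1.1, 0.4, -1.5]
opening: 0.11
finger_force: 50.0
```

Run:
```python
from h import *
s=r.get_state(); print(s['clock'],s['tool_pos'],s['opening'],s['contact_force'],s['moment']); print(R.from_quat(s['eef_rot']).as_matrix()[:,2])
ims=[snap(c) for c in ['scene','side','wrist']]
for c in ['scene','side','wrist']:
  for n in ['ball0_center','scoop_grip','scoop_lip','crock_rim']: print(c,n,[(np.round(d['position'],3).tolist(),round(d['p'],2)) for d in models.place_of(c,n)[:4]])
ps=[cv2.resize(ims[0][60:220,100:300],(400,320)),cv2.resize(ims[1][120:280,260:460],(400,320))]
o=np.vstack([np.hstack(ps),cv2.resize(ims[2],(373,280))[:, :].copy() if 0 else np.hstack([cv2.resize(ims[2],(373,280)),np.zeros((280,427,3),np.uint8)])])
cv2.imwrite('pics/c3.png',o[:,:,::-1])
```

```text
12.925 [ 0.55697135 -0.35017735  0.23943493] 0.11033856208488611 [ 1.11426757  0.42875108 -1.50568649] [0.31820729 0.63475984 0.00695581]
[ 0.49414354 -0.28666196 -0.82076006]
scene ball0_center [([0.417, -0.293, 0.022], 0.44)]
scene scoop_grip [([0.558, -0.354, 0.243], 0.94)]
scene scoop_lip [([0.506, -0.324, 0.126], 0.63), ([0.418, -0.292, 0.021], 0.21)]
scene crock_rim [([0.476, -0.305, 0.085], 0.59)]
side ball0_center []
side scoop_grip [([0.552, -0.35, 0.244], 0.75)]
side scoop_lip [([0.503, -0.319, 0.125], 0.73)]
side crock_rim [([0.477, -0.302, 0.081], 0.97)]
wrist ball0_center []
wrist scoop_grip [([0.554, -0.348, 0.244], 0.62)]
wrist scoop_lip [([0.507, -0.322, 0.125], 0.9)]
wrist crock_rim [([0.48, -0.304, 0.085], 0.62)]
```

View pics/c3.png

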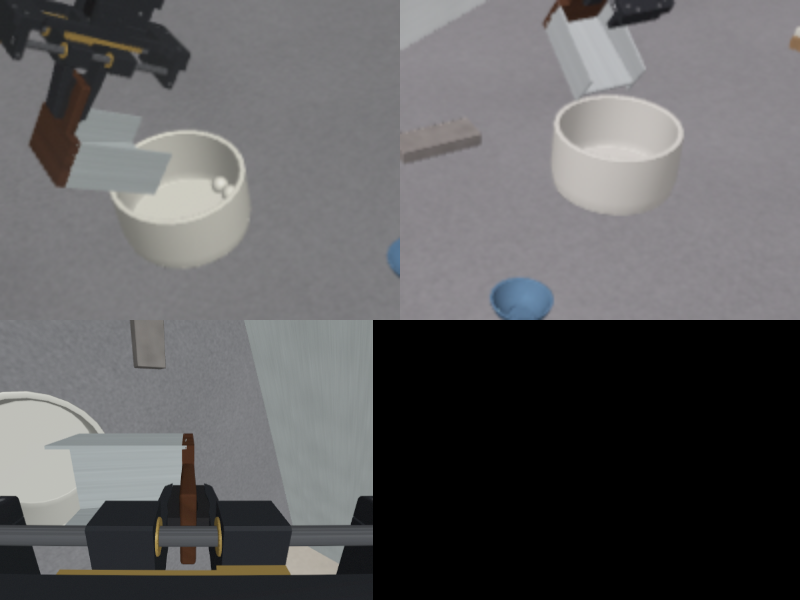

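Balls at (220,185) and (228,192) in the jar; the third may be hidden. Hold on.

Emit:
{"method": "jog_arm", "body": {
  "turn": [
    [0,0,0],
    [0,0,0],
    [0,0,0],
    [0,0,0],
    [0,0,0],
    [0,0,0],
    [0,0,0],
    [0,0,0],
    [0,0,0],
    [0,0,0],
    [0,0,0],
    [0,0,0]
  ],
  "translation": [
    [0,0,0],
    [0,0,0],
    [0,0,0],
    [0,0,0],
    [0,0,0],
    [0,0,0],
    [0,0,0],
    [0,0,0],
    [0,0,0],
    [0,0,0],
    [0,0,0],
    [0,0,0]
  ],
  "grip": [1,1,1,1,1,1,1,1,1,1,1,1]
}}

```text
clock: 15.18
tool_pos: [0.5576, -0.3498, 0.2398]
eef_rot: [0.826, 0.477, 0.15, 0.26]
contact_force: [-0.1, 0.5, -2.0]
opening: 0.108
finger_force: 50.0
```

Run:
```python
from h import *
a=snap('scene');b=snap('side')
for c in ['scene','side']:
  for n in ['ball0_center']: print(c,n,[(np.round(d['position'],3).tolist(),round(d['p'],2)) for d in models.place_of(c,n)[:4]])
  for d in models.masks_of(c,'ball0_center')[:4]: v,u=np.nonzero(d['pixels']); print(d['p'],len(u),u.mean(),v.mean())
o=np.hstack([cv2.resize(a[110:200,130:240],(480,393),interpolation=2),cv2.resize(b[110:200,320:393],(319,393),interpolation=2)])
cv2.imwrite('pics/c4.png',o[:,:,::-1])
```

```text
scene ball0_center [([0.507, -0.322, 0.128], 0.59), ([0.415, -0.292, 0.022], 0.55)]
0.61 37 209.43243243243242 151.9189189189189
side ball0_center []
```

View pics/c4.png

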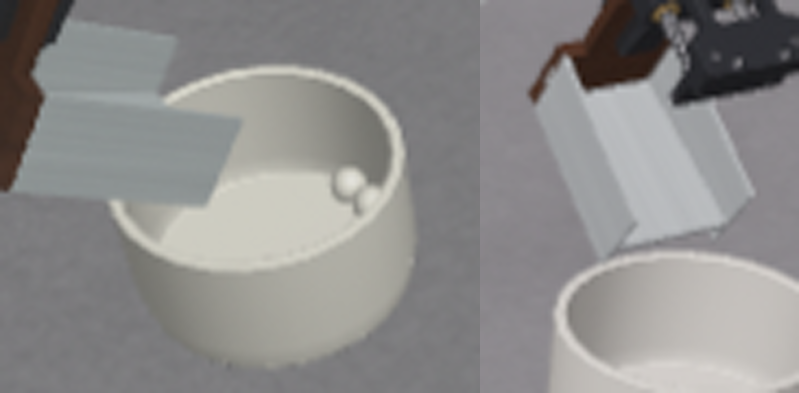

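Tray is empty (right half); two balls show in the jar, the third likely behind the near rim. Level, then check from the wrist camera.

Emit:
{"method": "jog_arm", "body": {
  "turn": [
    [0.04,0,0],
    [0.1,0,0],
    [0.17,0,0],
    [0.24,0,0],
    [0.31,0,0],
    [0.38,0,0],
    [0.45,0,0],
    [0.52,0,0],
    [0.58,0,0],
    [0.61,0,0],
    [0.61,0,0],
    [0.61,0,0],
    [0.61,0,0]
  ],
  "translation": [
    [0,0,0],
    [0,0,0],
    [0,0,0],
    [0,0,0],
    [0,0,0],
    [0,0,0],
    [0,0,0],
    [0,0,0],
    [0,0,0],
    [0.0,0.02,-0.03],
    [0.0,0.04,-0.06],
    [0,0.057,-0.082],
    [0,0.057,-0.082]
  ],
  "grip": [1,1,1,1,1,1,1,1,1,1,1,1,1]
}}

```text
clock: 17.1
tool_pos: [0.5586, -0.3499, 0.3417]
eef_rot: [0.866, 0.5, 0.001, 0.002]
contact_force: [-1.1, 0.2, -2.7]
opening: 0.108
finger_force: 50.0
```

Run:
```python
from h import *
a=snap('wrist');b=snap('scene'); s=r.get_state(); print(s['clock'],s['tool_pos'],s['contact_force'],s['moment'])
for c in ['wrist','scene']:
  for n in ['ball0_center','crock_rim']: print(c,n,[(np.round(d['position'],3).tolist(),round(d['p'],2)) for d in models.place_of(c,n)[:4]])
o=np.hstack([a[:,:400],cv2.resize(b[90:230,110:240],(390,420),interpolation=2)])
cv2.imwrite('pics/c5.png',o[:,:,::-1])
rel(pose([.5,0,.26],-30),pose([.4727,.1668,.22],-30),pose([.4727,.1668,.1],-30))
```

```text
17.2 [ 0.55670536 -0.3497692   0.33844769] [-0.27971691 -0.53313837 -2.68126335] [-0.08378847 -0.14547436 -0.03173087]
wrist ball0_center []
wrist crock_rim [([0.475, -0.307, 0.086], 0.57)]
scene ball0_center [([0.418, -0.29, 0.024], 0.41)]
scene crock_rim []
turn [-0.0026, 0.0005, 0.0003] tr [0.2746, -0.2237, 0.0785]
turn [-0.0026, 0.0005, 0.0003] tr [0.4054, -0.3306, 0.1187]
turn [-0.0026, 0.0005, 0.0003] tr [0.4055, -0.3303, 0.2387]
```

View pics/c5.png

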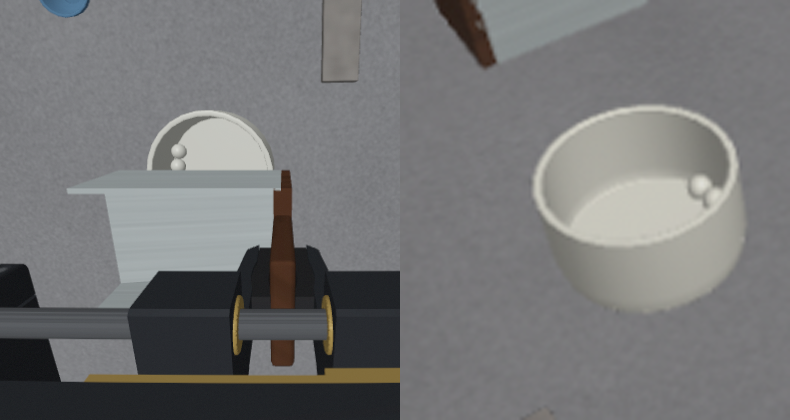

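Two balls at (178,150) and (178,165) in the jar; the third would lie below, hidden by the scoop wall. A small sidestep uncovers it.

Emit:
{"method": "jog_arm", "body": {
  "turn": [
    [0,0,0],
    [0,0,0],
    [0,0,0],
    [0,0,0]
  ],
  "translation": [
    [-0.025,0,0],
    [-0.06,0,0],
    [-0.08,0,0],
    [-0.08,0,0]
  ],
  "grip": [1,1,1,1]
}}

```text
clock: 17.9
tool_pos: [0.5162, -0.4206, 0.3388]
eef_rot: [0.867, 0.499, -0.0, -0.0]
contact_force: [0.6, 1.1, -1.5]
opening: 0.105
finger_force: 50.0
```

Run:
```python
from h import *
a=snap('wrist')
cv2.imwrite('pics/c6.png',cv2.resize(a[60:260,60:360],None,fx=2,fy=2)[:,:,::-1])
rel(pose([.5,0,.26],-30),pose([.4727,.1668,.22],-30),pose([.4727,.1668,.1],-30))
```

```text
turn [-0.0005, -0.0013, -0.0003] tr [0.3535, -0.2245, 0.0798]
turn [-0.0005, -0.0013, -0.0003] tr [0.4843, -0.3315, 0.12]
turn [-0.0005, -0.0013, -0.0003] tr [0.4841, -0.3315, 0.24]
```

View pics/c6.png

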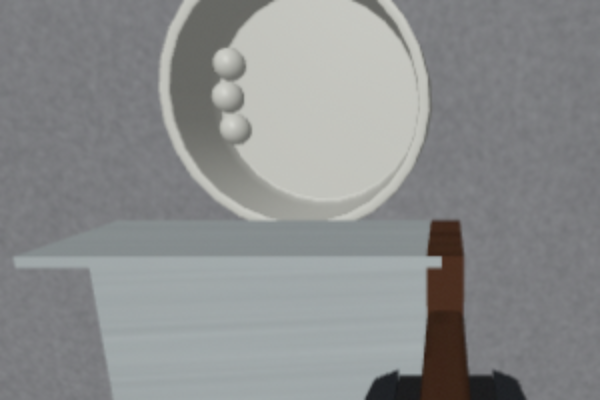

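All three balls (230,65), (228,97), (235,128) are in the jar. Carry back.

Emit:
{"method": "jog_arm", "body": {
  "turn": [
    [0,0,0],
    [0,0,0],
    [0,0,0],
    [0,0,0],
    [0,0,0],
    [0,0,0],
    [0,0,0],
    [0,0,0],
    [0,0,0],
    [0,0,0],
    [0,0,0],
    [0,0,0],
    [0,0,0],
    [0,0,0],
    [0,0,0],
    [0,0,0],
    [0,0,0],
    [0,0,0],
    [0,0,0]
  ],
  "translation": [
    [0.015,-0.01,0],
    [0.04,-0.027,0],
    [0.075,-0.051,0],
    [0.11,-0.075,0],
    [0.145,-0.099,0.01],
    [0.18,-0.123,0.02],
    [0.215,-0.147,0.03],
    [0.25,-0.171,0.04],
    [0.285,-0.195,0.05],
    [0.32,-0.219,0.06],
    [0.355,-0.243,0.07],
    [0.39,-0.267,0.08],
    [0.42,-0.288,0.09],
    [0.45,-0.308,0.1],
    [0.47,-0.322,0.11],
    [0.48,-0.329,0.12],
    [0.484,-0.3315,0.13],
    [0.484,-0.3315,0.14],
    [0.484,-0.3315,0.14]
  ],
  "grip": [1,1,1,1,1,1,1,1,1,1,1,1,1,1,1,1,1,1,1]
}}

```text
clock: 20.32
tool_pos: [0.4719, 0.1645, 0.1987]
eef_rot: [0.866, 0.499, -0.001, 0.0]
contact_force: [0.0, 0.3, -1.9]
opening: 0.109
finger_force: 50.0
```

Run:
```python
from h import *
im=snap('side'); s=r.get_state(); print(s['tool_pos'],s['contact_force'])
P=cams.camera_params('side')
draw(im,P,s['tool_pos']+[0,0,.002],-30,'s7.png',(180,240,340,400),3)
rel(pose([.4727,.1668,.1],-30))
```

```text
[0.47222172 0.16477396 0.19917449] [ 0.69073778  0.12445628 -2.32670458]
turn [-0.0002, 0.0014, -0.0013] tr [0.0021, -0.0006, 0.0992]
```

View pics/s7.png

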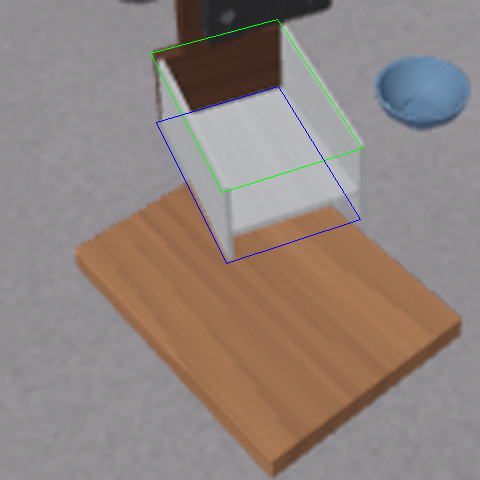

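The scoop matches the level overlay, so it hasn't slipped. Lower it to just above contact, then finish slowly.

Emit:
{"method": "jog_arm", "body": {
  "turn": [
    [0,0,0],
    [0,0,0],
    [0,0,0],
    [0,0,0],
    [0,0,0],
    [0,0,0],
    [0,0,0],
    [0,0,0],
    [0,0,0],
    [0,0,0],
    [0,0,0]
  ],
  "translation": [
    [0.002,0,0.015],
    [0.002,0,0.035],
    [0.002,0,0.055],
    [0.002,0,0.07],
    [0.002,0,0.082],
    [0.002,0,0.089],
    [0.002,0,0.093],
    [0.002,0,0.096],
    [0.002,0,0.098],
    [0.002,0,0.0985],
    [0.002,0,0.0985]
  ],
  "grip": [1,1,1,1,1,1,1,1,1,1,1]
}}

```text
clock: 21.75
tool_pos: [0.4733, 0.1676, 0.1012]
eef_rot: [0.866, 0.5, 0.0, 0.0]
contact_force: [-0.1, -0.1, -1.6]
opening: 0.108
finger_force: 50.0
```

Emit:
{"method": "jog_arm", "body": {
  "turn": [
    [0,0,0],
    [0,0,0],
    [0,0,0],
    [0,0,0]
  ],
  "translation": [
    [0,0,0.0006],
    [0,0,0.0012],
    [0,0,0.0014],
    [0,0,0.0014]
  ],
  "grip": [1,1,1,1],
  "force": 20
}}

```text
clock: 22.25
tool_pos: [0.4733, 0.1676, 0.0997]
eef_rot: [0.866, 0.5, 0.0, 0.0]
contact_force: [-0.3, 0.4, -1.2]
opening: 0.114
finger_force: 20.0
```

Emit:
{"method": "jog_arm", "body": {
  "turn": [
    [0,0,0],
    [0,0,0],
    [0,0,0]
  ],
  "translation": [
    [0,0,0.0005],
    [0,0,0.001],
    [0,0,0.001]
  ],
  "grip": [1,1,1],
  "force": 10
}}

```text
clock: 22.62
tool_pos: [0.4733, 0.1676, 0.0997]
eef_rot: [0.866, 0.5, 0.0, 0.0]
contact_force: [-2.6, -1.3, 10.1]
opening: 0.111
finger_force: 10.0
```

Seated on the board. Release and rise.

Emit:
{"method": "jog_arm", "body": {
  "turn": [
    [0,0,0],
    [0,0,0],
    [0,0,0],
    [0,0,0],
    [0,0,0],
    [0,0,0],
    [0,0,0],
    [0,0,0],
    [0,0,0],
    [0,0,0],
    [0,0,0],
    [0,0,0],
    [0,0,0],
    [0,0,0],
    [0,0,0]
  ],
  "translation": [
    [0,0,-0.001],
    [0,0,-0.001],
    [0,0,-0.001],
    [0,0,-0.001],
    [0,0,-0.001],
    [0,0,-0.001],
    [0,0,-0.001],
    [0,0,-0.001],
    [0,0,-0.02],
    [0,0,-0.05],
    [0,0,-0.09],
    [0,0,-0.13],
    [0,0,-0.17],
    [0,0,-0.18],
    [0,0,-0.18]
  ],
  "grip": [1,0.8,0.7,0.5,0.3,0,0,0,0,0,0,0,0,0,0],
  "force": 5
}}

```text
clock: 24.5
tool_pos: [0.4732, 0.1673, 0.2785]
eef_rot: [0.866, 0.5, 0.0, 0.0]
contact_force: [-0.1, 0.9, -0.9]
opening: 1.001
finger_force: 0.0
```

Run:
```python
from h import *
im=snap('wrist'); P=cams.camera_params('wrist'); s=r.get_state(); print(s['clock'],s['tool_pos'],s['opening'])
for n in ['scoop_grip','scoop_mid','scoop_lip']: print(n,[(np.round(d['position'],3).tolist(),round(d['p'],2)) for d in models.place_of('wrist',n)[:2]])
draw(im,P,np.array([.473,.1675,.102]),-30,'w8.png',(150,80,350,250),4)
```

```text
24.55 [0.47282505 0.16705678 0.2777524 ] 1.0016126571424386
scoop_grip [([0.47, 0.167, 0.102], 0.69), ([0.371, 0.223, 0.041], 0.68)]
scoop_mid [([0.426, 0.194, 0.039], 0.75)]
scoop_lip [([0.376, 0.222, 0.036], 0.85)]
```

View pics/w8.png

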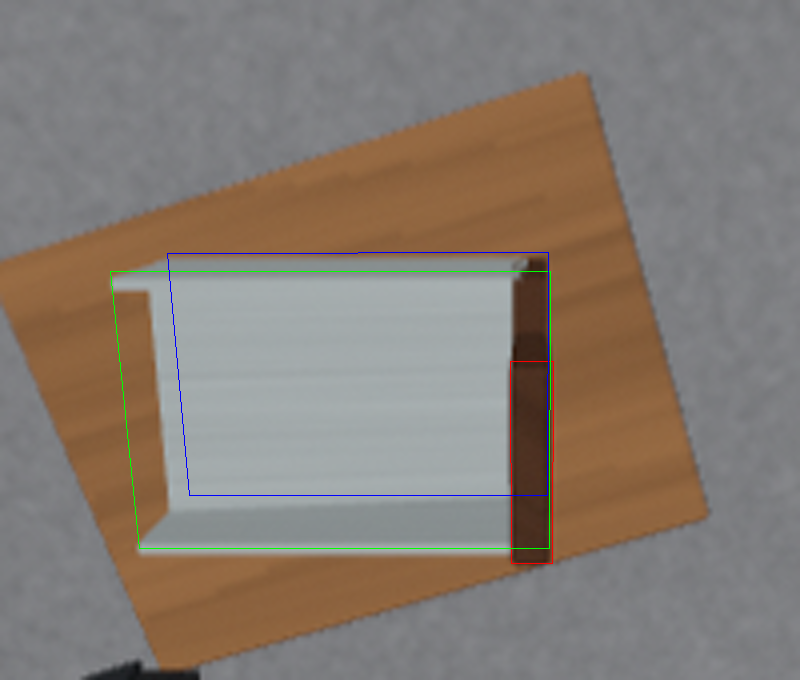

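The empty scoop stands level on its board: the overlay fits, with the tab at (530,460). The gripper is clear, so I'm handing the job in.

```bash
python3 -c "
from h import *
print(r.finish_job())"
```

```text
the job is handed in; nothing more can be done
None
```

The job is handed in (the call returned no verdict): all three balls are in the mill jar, and the scoop stands level and released on its board; it was tipped to about 35 degrees, and I saw no shift of the jar.

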